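# Turn a burnt soldering tile over on the turning chute

### The arm

A 6-joint arm with a two-finger parallel gripper is mounted at the origin on a cart in front of the work surface, level with it; the furniture and walls round the work are solid. World frame = base frame: x ahead of the robot, y to its left, z up, the work surface at z = 0. Lengths are in m, angles in rad, forces in N, time in s.
With the tool pointing down it reaches from about 0.325 to 0.9 m from the base axis. Payload 6.1 kg.
Tool frame: the origin (TCP) lies on the centre line of the jaws, within the pads' length; the fingertips stand 17 mm ahead of it and the grasp point (between the pads) lies 2 mm behind it; y points along the fingers, z is the direction in which the jaws open and shut, and the axes are right-handed (so a half turn about y gives the same grasp; the last joint's range is limited). The gripper opens to 85 mm and grips with 20 to 120 N. Pads are 22 mm wide; open, the fingers measure 114 mm over their backs; the gripper's body (76 mm by 85 mm) begins 54 mm behind the grasp point. The pads swing forward as they close: fully open they stand 13 mm farther back than shut.
Start: joints at [1.146, 0.22, 1.526, -0, 1.395, -0.126], TCP at [0.184, 0.597, 0.248] pointing down, gripper open.
Joint ranges: [-2.98, 2.98], [-0.91, 2.08], [0.09, 2.57], [-1.24, 4.39], [0.2, 2.65], [-2.68, 2.68]. Speed limits (rad/s): [2.57, 2.57, 3.01, 3.14, 3.14, 3.14].

### API

Orientations are given as a unit quaternion [w, x, y, z].
In Python, from bench import env, cams, sign_off, spotter gives the robot as it stands. The module is installed in compiled form; this text tells all that it offers.
- The arm moves only by the shell command python3 -m jog 'ROWS' [FORCE]. ROWS is JSON, a list that holds one entry, the list of rows, each a list of 5 numbers: the shift along the tool's x, y, z in mm, then the turn about the tool's y in degrees, then the finger opening in mm, from 0 to 85.4. A call has 1 to 20 rows; each row is the pose to reach, as a shift and turn from the pose commanded when the call began, along the tool's axes at that moment; what a row does not reach only later rows make up. A row lasts 1/8 s, in which the tool goes at most 62.5 mm and 10.7 degrees, less where a joint would pass 70% of its speed; a pose out of reach is approached as far as the arm can. A call with a gripper value outside its range is refused whole. The fingers move at their own pace and stop on an object; FORCE is the grip in N (left out, the last holds). Time passes only in rows, so rows that repeat a pose let the fingers close. It gives the time, the measured TCP pose, the force and the opening at its end, in the units of the state.
- env.observe(): the state, without advancing time (a new reading comes with each control period).
- cams.grab_frame(name): name is "scene" or "top" or "wrist"; returns the picture (480x640x3 uint8, red, green, blue); there is no depth.
- cams.calibration(name): a dict with "camera_matrix" (3x3 intrinsics, pixels), "distortion" ([k1, k2, p1, p2, k3] as OpenCV has them; the pictures are not rectified), "cam_to_world" (4x4, takes a point from camera to world coordinates); the wrist camera has in their place "hand_eye" (4x4, takes a point from camera to tool coordinates, whose origin is the TCP and whose axes are the tool frame's). Camera axes: x right, y up, looking along -z (the intrinsics and any distortion apply to the point x, -y, -z); pixel columns grow to the right and rows downward; lengths in m; the calibration is good to about 2 mm. A picture is of the moment at which its call begins: read the wrist's pose just before it. calibration takes no time and is no camera call.
- sign_off(): hands the job in, once; it reports no verdict.
Trained networks look in the newest picture that a camera, given by its name, has taken for a name from the list of things; names that differ only in an ending like _2 or _b are one class to them, and where a whole thing is asked for, a point or a joint stands for the part that bears it (a point fixed in the world has none). Each returns a list of dicts, best first, with "score" (0 to 1); they miss things now and then, are a little off and sometimes report something else, mostly with a low value. They report only what shows in the picture. A call takes as long as a camera call. They do not tell look-alikes from the thing itself.
- spotter.masks_of(camera, label): "region" (480x640 bool, what is visible of it) and "centre" ([column, row] as shares, 0 to 1, of the picture: columns of its width, rows of its height, amid what is visible of it).
- spotter.tip_of(camera, label): "centre" ([column, row] as shares, 0 to 1, of the picture: columns of its width, rows of its height: a listed point, or the origin of a listed thing).
The state is a dict: "time_s": time; "joints": joint angles; "qd": joint speeds; "joint_efforts": joint torques, N m; "tool_pos": TCP position; "tcp_rot": TCP orientation; "wrist_force": force on the tool from outside, world axes, zero at the start; "ft_torque": the same for the moment, N m; "width": opening from 0.0 (shut) to 1.0 (fully open).
Only numpy, scipy, OpenCV 4.12 (cv2) and the standard library are available. Lean on these libraries where they do the work, as an engineer would, in place of code of your own. Each camera call takes 0.05 s, during which the arm holds its last target.

### The job

The small soldering tile lies burnt side up; turn it over with the turning chute, so that it ends lying flat on the chute's steel ramp with its burnt side down and clean white side up. Carry it in under the clear guard from the open side, its free end sloping down, lower it gently until its underside rests on the brass bar with a little over half of the tile sticking out beyond the bar, then let go so that it tips over the bar and flips as it drops onto the ramp. Leave the jar, the bottle and the tin where they are.

Things in the scene. Friction and masses are not known exactly. Their poses are not given: they have to be found in the camera images.
- tile_mid (a point): Centre (half-way up) of the loose ceramic soldering tile, a flat slab 100 x 60 x 9 mm, about 0.13 kg; one face burnt dark brown, the other white. x runs along its 100 mm, y along its 60 mm, z points out of the burnt face. It starts flat on the bench, burnt face up. Grip it across the 60 mm at its middle; both ends are alike.
- chute: Turning chute, fixed. Origin on the bench top straight under the brass bar; x runs along the bar, z up, -y to the open high side of the ramp (robot's right), +y to its foot. Base plate 210 x 185 x 6 mm, y -100 to +85 mm. The bar's posts stand at x = +-92, y = +30 mm and carry the guard. Let go with its centre 5 to 25 mm beyond the bar (-y side), nose down 30 to 50 degrees, the tile flips.
- ramp_mid (a point): Point on the steel ramp straight under the bar, 57 mm above the bench; axes as the chute's. The ramp is polished and slippery, 150 mm wide between side lips 12 mm high, and slopes at 45 degrees: its face is 122 mm high at the open upper end (chute y = -65 mm) and 12 mm high at the foot (y = +45 mm), where a stop plate 40 mm high holds the tile.
- bar_lowest (a point): Top of the brass bar (12 mm round, 176 mm free length along the chute's x) when clamped at its lowest, 179 mm above the bench. The bar is really 0 to 25 mm higher than this point, differently each time and not measured: find it by lowering the tile onto it until you feel it. It does not give. Straight above chute y = 0; axes as the chute's.
- guard_rail (a point): Lower front edge, at its middle, of the clear guard plate's yellow 12 mm high rail, 294 mm above the bench, 21 mm on the -y side of the bar; plate and rail are 206 mm long in x, the plate reaches back to y = +60 mm. An upright gripper does not fit over the bar: lean the tool 30 to 50 degrees, its body towards -y, which slopes the tile down to -y; enter from the -y side, in a slant over the ramp.
- flux: cream jar with lid, 86 mm wide, 94 mm high, standing on the bench: bystander. Origin under its centre.
- bottle: cream plastic bottle with black cap, 70 mm wide, 124 mm high: bystander. Origin under its centre.
- tin: round grey metal tin, 76 mm wide, 32 mm high: bystander. Origin under its centre.
- bracket_top (a point): Top of the upright end, 206 mm high, 70 mm wide in world y and 4 mm thick, of a fixed grey steel torch bracket on the bench between the tile and the chute: keep clear of it. Its strip lies on the bench from there 256 mm towards the robot and ends in a low upturned end 40 mm high.
There are look-alikes about, which are no part of the job. What is shaped like the part that bears tile_mid but orange or red is not meant.

How it is judged:
On the way:
1. the tile, still held, has been lowered so that it rests on the brass bar (contact force between the fingers and tile above 0.5 N and contact force between tile and chute above 0.3 N and z of tile_mid in the frame of chute between 0.15 and 0.235 m and y of tile_mid in the frame of chute between -0.06 and 0.005 m), for 0.1 s.
At the end, for the whole second after the job is handed in: The tile lies at rest and released on the chute's ramp, burnt face down, flat on the slope to within about 10 degrees, its centre within 60 mm of the ramp's middle line and on the lower part of the ramp (y from -40 to +50 mm in the chute's frame) (angle between tile_mid's own z axis and vertical between 2.18 and 2.53 rad and x of tile_mid in the frame of chute between -0.06 and 0.06 m and y of tile_mid in the frame of chute between -0.04 and 0.05 m and z of tile_mid in the frame of chute between 0.02 and 0.1 m and linear speed of tile below 0.02 m/s and angular speed of tile below 0.2 rad/s and contact force between the fingers and tile below 0.1 N); the robot touches nothing.
It fails at once if the held tile is pressed hard (over 40 N) against the chute (contact force between the fingers and tile above 2 N and contact force between tile and chute above 40 N).
It fails at once if the jar is pushed away (over 30 mm) or knocked over (distance of flux from where it was at the start of the episode above 0.03 m or angle between flux's own z axis and vertical above 0.4 rad).
It fails at once if the bottle is pushed away (over 30 mm) or knocked over (distance of bottle from where it was at the start of the episode above 0.03 m or angle between bottle's own z axis and vertical above 0.4 rad).
It fails at once if the tin is pushed away (over 30 mm) or knocked over (distance of tin from where it was at the start of the episode above 0.03 m or angle between tin's own z axis and vertical above 0.4 rad).
It also fails if it takes over 48 s, if anything falls off the work surface, if the arm or the gripper's body presses on something with over 40 N, if the wrist force passes 120 N, or if a joint passes its speed limit or range.

## Working session

There is one attempt and no reset: what is moved stays moved. The work goes in short steps, Python scripts to look and compute and a shell command to move; the robot and the scene stay as the last step left them, time stands still between calls to the robot, and variables do not carry over. Pictures are saved under pics/ and viewed, and the job is handed in when it is done.

```bash
mkdir -p pics
python3 - <<'E'
from bench import env,cams,spotter
import cv2
s=env.observe(); print(s)
for n in ("scene","top","wrist"):
    im=cams.grab_frame(n); cv2.imwrite(f"pics/{n}0.png",im[:,:,::-1])
    c=cams.calibration(n); print(n,{k:v for k,v in c.items()})
E
```

```text
{'time_s': 0.0, 'joints': array([ 1.14591606e+00,  2.21225453e-01,  1.52761348e+00,  1.44431314e-05,
        1.39472772e+00, -1.26100583e-01]), 'qd': array([ 0.0009401 ,  0.00105866,  0.00093132,  0.00126447, -0.00144523,
        0.0005336 ]), 'joint_efforts': array([-4.08928390e-04, -4.96913195e+01, -3.89388156e+01, -3.34845217e-04,
        1.14321389e-02,  2.72177510e-05]), 'tool_pos': array([0.18372964, 0.59677685, 0.24719839]), 'tcp_rot': array([-0.69856037,  0.69990084, -0.10543762,  0.10504825]), 'wrist_force': array([ 0.42864573, -0.13866075,  0.26932441]), 'ft_torque': array([ 0.01930934,  0.00469295, -0.04874207]), 'width': 1.0021625242063659}
scene {'camera_matrix': array([[578.38820984,   0.        , 320.17792527],
       [  0.        , 578.38820984, 250.80190368],
       [  0.        ,   0.        ,   1.        ]]), 'distortion': array([-0.11993316,  0.        ,  0.        ,  0.        ,  0.        ]), 'cam_to_world': array([[ 0.65731329,  0.54711599, -0.51826956, -0.13733394],
       [-0.75358443,  0.48361648, -0.44522535, -0.63792878],
       [ 0.00705379,  0.68321241, 
[... 633 characters left out ...]
[ 0.00000000e+00,  0.00000000e+00,  0.00000000e+00,
         1.00000000e+00]])}
wrist {'camera_matrix': array([[404.15495152,   0.        , 317.75073179],
       [  0.        , 404.15495152, 239.17552835],
       [  0.        ,   0.        ,   1.        ]]), 'distortion': array([-0.05274096,  0.        ,  0.        ,  0.        ,  0.        ]), 'hand_eye': array([[-5.07395662e-04, -9.64810191e-01, -2.62946836e-01,
        -6.70009261e-02],
       [-1.42708647e-04,  2.62946937e-01, -9.64810286e-01,
        -1.25184125e-01],
       [ 9.99999861e-01, -4.52015767e-04, -2.71104892e-04,
         4.70083928e-04],
       [ 0.00000000e+00,  0.00000000e+00,  0.00000000e+00,
         1.00000000e+00]])}
```

View pics/scene0.png

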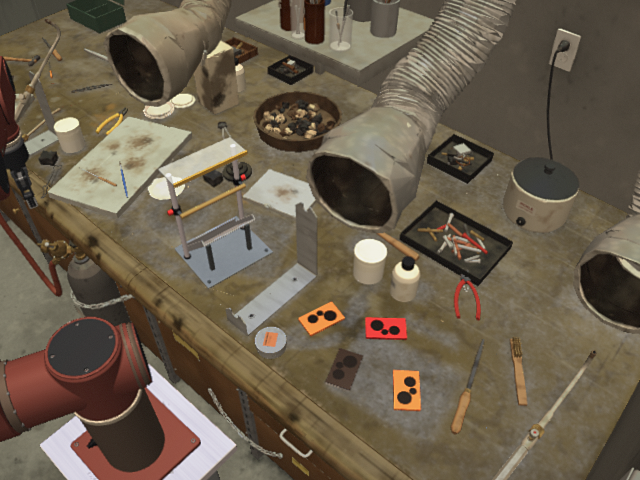

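View pics/top0.png

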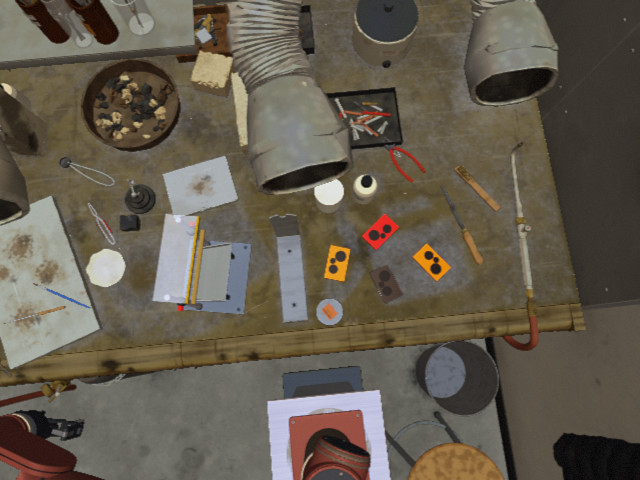

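View pics/wrist0.png

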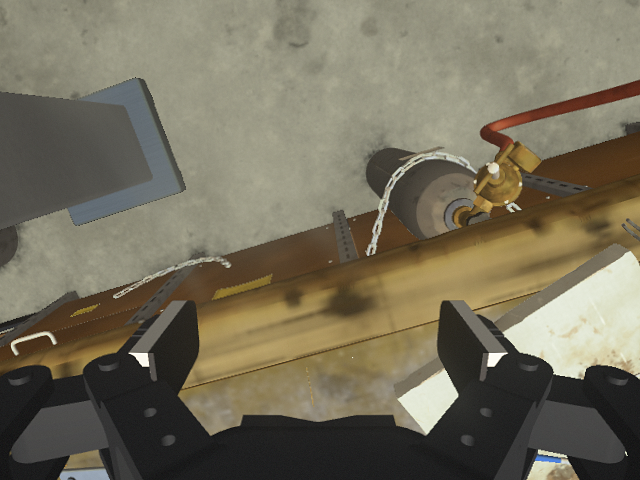

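```bash
cat > h.py <<'E'
import numpy as np, cv2
from bench import env,cams,spotter
from scipy.spatial.transform import Rotation as R
def Rq(q): return R.from_quat([q[1],q[2],q[3],q[0]]).as_matrix()
def c2w(n,s=None):
    c=cams.calibration(n)
    if 'cam_to_world' in c: return c,c['cam_to_world']
    s=s or env.observe(); T=np.eye(4);T[:3,:3]=Rq(s['tcp_rot']);T[:3,3]=s['tool_pos']
    return c,T@c['hand_eye']
def ray(n,px,s=None):
    c,T=c2w(n,s)
    u=cv2.undistortPoints(np.array(px,float).reshape(-1,1,2),c['camera_matrix'],c['distortion']).reshape(-1,2)
    d=np.c_[u[:,0],-u[:,1],-np.ones(len(u))]@T[:3,:3].T
    return T[:3,3],d
def on_z(n,px,z,s=None):
    o,d=ray(n,px,s); return o+d*((z-o[2])/d[:,2])[:,None]
def proj(n,P,s=None):
    c,T=c2w(n,s); p=(np.asarray(P,float).reshape(-1,3)-T[:3,3])@T[:3,:3]
    p=p*[1,-1,-1]
    return cv2.projectPoints(p,np.zeros(3),np.zeros(3),c['camera_matrix'],c['distortion'])[0].reshape(-1,2)
def tri(pxs):
    A=np.zeros((3,3));b=np.zeros(3)
    for n,px in pxs:
        o,d=ray(n,px); d=d[0]/np.linalg.norm(d[0]); M=np.eye(3)-np.outer(d,d); A+=M;b+=M@o
    return np.linalg.solve(A,b)
E
python3 - <<'E'
from h import *
W=np.array([640,480])
for n in ("scene","top"):
    cams.grab_frame(n)
    for l in ("tile_mid",):
        for r in spotter.masks_of(n,l):
            m=r['region'].astype(np.uint8)
            cs=max(cv2.findContours(m,0,1)[0],key=cv2.contourArea); rc=cv2.minAreaRect(cs)
            P=on_z(n,cs.reshape(-1,2),.009); rw=cv2.minAreaRect((P[:,:2]*1000).astype(np.float32))
            print(n,l,round(r['score'],2),np.array(r['centre'])*W,"world mm",rw)
    for l in ("chute","ramp_mid","bar_lowest","guard_rail","flux","bottle","tin","bracket_top"):
        print(n,l,[(round(r['score'],2),np.round(np.array(r['centre'])*W,1).tolist()) for r in spotter.tip_of(n,l)])
print(env.observe()['time_s'])
E
```

```text
scene tile_mid 0.98 [323.904 318.096] world mm ((519.5130615234375, -80.64759826660156), (66.0274429321289, 102.73741149902344), 72.56293487548828)
scene tile_mid 0.86 [385.792 327.504] world mm ((599.807373046875, -218.03500366210938), (66.29625701904297, 101.87615966796875), 41.08200454711914)
scene tile_mid 0.81 [406.592 390.096] world mm ((493.4392395019531, -358.47357177734375), (101.8531723022461, 61.57080841064453), 37.79543685913086)
scene tile_mid 0.64 [342.4   366.816] world mm ((443.3573303222656, -215.05404663085938), (103.47402954101562, 61.402099609375), 19.94389533996582)
scene tile_mid 0.42 [216.896 229.2  ] world mm ((629.546630859375, 437.6127624511719), (637.226318359375, 290.1475524902344), 58.80952072143555)
scene chute [(0.64, [222.5, 249.1])]
scene ramp_mid [(0.81, [219.0, 234.2])]
scene bar_lowest [(0.94, [213.9, 202.3])]
scene guard_rail [(0.73, [210.5, 169.4])]
scene flux [(0.8, [368.7, 275.5])]
scene bottle [(0.86, [402.4, 290.0])]
scene tin [(0.83, [271.2, 345.2])]
scene bracket_top [(0.83, [304.3, 215.1]), (0.61, [221.3, 234.1])]
top tile_mid 0.95 [381.696 231.12 ] world mm ((602.3455200195312, -217.45513916015625), (57.62424850463867, 98.31320190429688), 38.17403793334961)
top tile_mid 0.93 [388.096 285.312] world mm ((442.7029113769531, -214.48248291015625), (101.06648254394531, 62.20804977416992), 19.312416076660156)
top tile_mid 0.64 [429.696 258.384] world mm ((494.2471618652344, -355.95672607421875), (98.478515625, 58.65790557861328), 37.77885055541992)
top tile_mid 0.61 [336.32  264.912] world mm ((517.4874877929688, -78.12232208251953), (59.36726379394531, 101.22010803222656), 73.51941680908203)
top chute [(0.82, [216.2, 273.5])]
top ramp_mid []
top bar_lowest [(0.94, [196.7, 267.5])]
top guard_rail [(0.62, [191.9, 259.2])]
top flux [(0.64, [331.1, 198.6])]
top bottle [(0.94, [359.5, 196.1])]
top tin [(0.87, [328.7, 309.3])]
top bracket_top [(0.74, [280.8, 220.4])]
1.15
```

Run:
```python
import cv2,numpy as np
a=cv2.imread('pics/scene0.png');b=cv2.imread('pics/top0.png')
c=cv2.resize(a[290:420,230:430],(800,520),interpolation=cv2.INTER_CUBIC);cv2.imwrite('pics/crop_tile.png',c)
c=cv2.resize(a[120:295,150:330],(617,600),interpolation=cv2.INTER_CUBIC);cv2.imwrite('pics/crop_chute_s.png',c)
c=cv2.resize(b[190:340,140:340],(800,600),interpolation=cv2.INTER_CUBIC);cv2.imwrite('pics/crop_chute_t.png',c)
```

```text
(no output)
```

View pics/crop_tile.png

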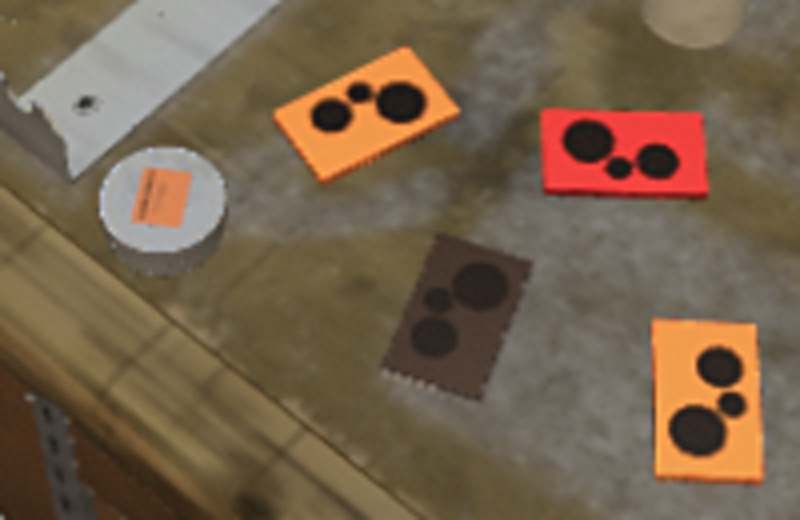

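View pics/crop_chute_s.png

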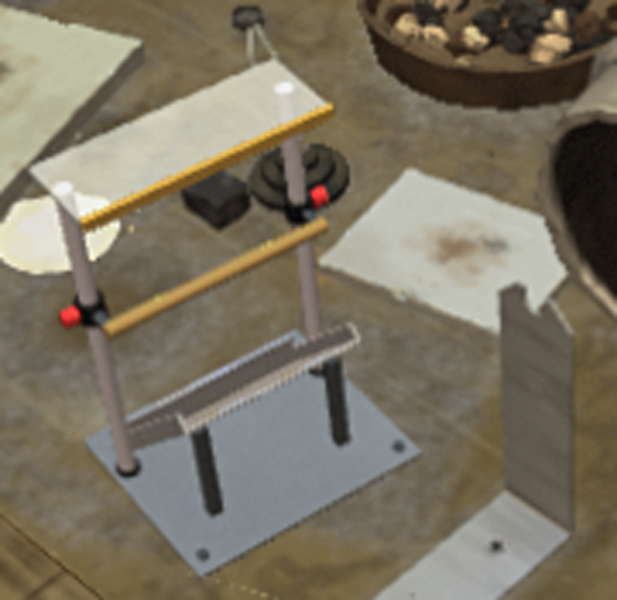

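View pics/crop_chute_t.png

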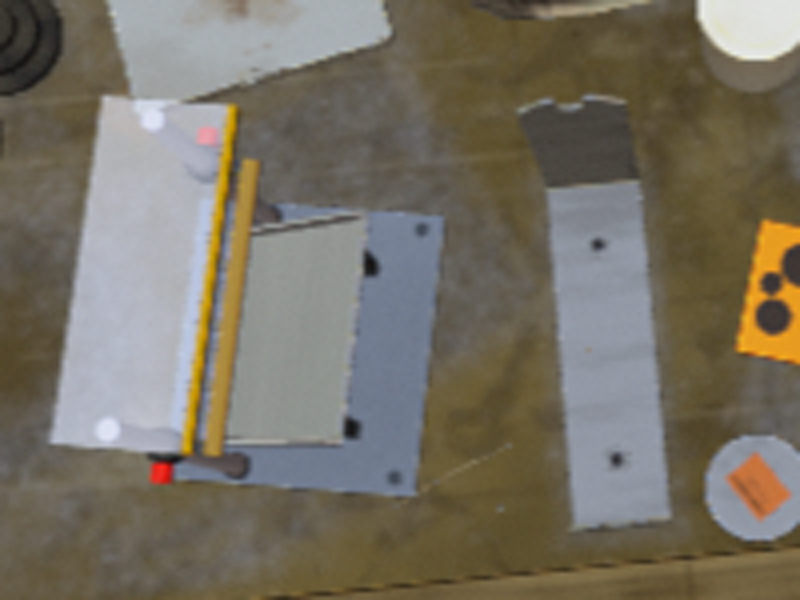

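Run:
```python
from h import *
from scipy.optimize import least_squares
# (cam, px, chute point)
obs=[("top",(250.75,244),(.105,-.1,.006)),("top",(243.75,313.75),(-.105,-.1,.006)),
("scene",(272.5,252.7),(.105,-.1,.006)),("scene",(210.4,287.2),(-.105,-.1,.006)),("scene",(174.8,248.4),(-.105,.085,.006)),
("scene",(210.5,169.4),(0,-.021,.294)),
("top",(140+237/4,190+105/4),(.103,-.021,.306)),("top",(140+188/4,190+455/4),(-.103,-.021,.306)),
("scene",(150+333/3.428,120+105/3.428),(.103,-.021,.306)),("scene",(150+85/3.428,120+225/3.428),(-.103,-.021,.306)),
("top",(140+366/4,190+216/4),(.075,-.065,.122)),("top",(140+344/4,190+443/4),(-.075,-.065,.122)),
]
def W(p,q): 
    c,s=np.cos(p[2]),np.sin(p[2]); return np.array([p[0]+c*q[0]-s*q[1],p[1]+s*q[0]+c*q[1],q[2]])
f=lambda p: np.concatenate([proj(n,W(p,q))[0]-px for n,px,q in obs])
r=least_squares(f,[.45,.3,0],loss='soft_l1'); p=r.x
print(p,np.degrees(p[2])); print(f(p).reshape(-1,2).round(1))
np.save('chute.npy',p)
for h in (.173,.185,.198): # bar centre line ends, y=0
    print(h,[proj(n,[W(p,(x,0,h)) for x in (-.088,.088)]).round(1).tolist() for n in("top","scene")])
print("bracket",tri([("top",(280.8,220.4)),("scene",(304.3,215.1))]))
print("bracket strip",on_z("top",[(140+570/4,190+528/4),(140+670/4,190+520/4)],0.0))
for l,t,s,z in (("flux",(331.1,198.6),(368.7,275.5),0),("bottle",(359.5,196.1),(402.4,290),0),("tin",(328.7,309.3),(271.2,345.2),0)): print(l,on_z("top",[t],z),on_z("scene",[s],z))
```

```text
[ 0.51547242  0.28742734 -0.16869152] -9.665312016067727
[[ 0.6 -0.9]
 [ 0.2  0.1]
 [-0.1 -1.1]
 [-2.8  1.3]
 [-2.   0. ]
 [ 1.1  1.9]
 [ 0.3 -0.8]
 [ 1.1 -0.5]
 [-0.5  0.2]
 [-1.6 -0.5]
 [-0.1  0.2]
 [-0.9 -1.6]]
0.173 [[[195.2, 300.7], [203.8, 233.7]], [[183.5, 218.9], [241.6, 189.8]]]
0.185 [[[194.0, 300.3], [202.7, 232.7]], [[182.7, 215.4], [241.2, 186.3]]]
0.198 [[[192.6, 299.9], [201.4, 231.6]], [[181.9, 211.6], [240.8, 182.5]]]
bracket [0.61388765 0.06410628 0.20218998]
bracket strip [[0.36139823 0.09741208 0.        ]
 [0.36013823 0.02466949 0.        ]]
flux [[ 0.71945761 -0.0809948   0.        ]] [[ 0.71402163 -0.07880492  0.        ]]
bottle [[ 0.71902833 -0.16869815  0.        ]] [[ 0.73298233 -0.17627099  0.        ]]
tin [[ 0.38488426 -0.03972377  0.        ]] [[ 0.38205373 -0.03865499  0.        ]]
```

The dark brown slab at scene (342,367) / top (388,285) is the tile meant. The others of that shape are orange (324,318), red (386,328) and orange (406,390), and the task excludes those colours. The crop confirms it: about 101 x 62 mm, centre about (0.443, -0.215). I'll start with a short first move toward it to check the axes and the sign of the turn.

```bash
python3 -m jog '[[[35,0,-50,-9,85],[70,0,-100,-18,85],[105,0,-150,-27,85],[140,0,-200,-36,85]]]' 40
python3 - <<'E'
from h import *
s=env.observe(); print(s['time_s'],s['tool_pos'],Rq(s['tcp_rot']).round(3),s['joints'].round(3))
E
```

```text
time_s: 1.65
tool_pos: [0.2592, 0.3633, 0.2484]
tcp_rot: [0.697, -0.697, -0.118, 0.118]
wrist_force: [1.5, 0.2, 0.1]
width: 0.998
1.65 [0.25922846 0.36328693 0.24844498] [[ 0.944  0.001 -0.329]
 [ 0.329  0.     0.944]
 [ 0.001 -1.     0.   ]] [ 0.774 -0.223  1.969 -0.     1.395 -1.132]
```

```bash
python3 -m jog '[[[-2,0,-61,0,70],[-4,0,-122,0,70],[-6,0,-183,0,70],[-8,0,-244,0,70],[-10,0,-305,0,70],[-12,0,-366,0,70],[-14,0,-427,0,70],[-15,20,-485,0,70],[-16,60,-530,0,70],[-17,100,-575,0,70],[-17,138,-608,0,70],[-17,138,-608,0,70]]]' 40
python3 - <<'E'
from h import *
s=env.observe(); im=cams.grab_frame("wrist"); cv2.imwrite('pics/w1.png',im[:,:,::-1])
print(s['tool_pos'],s['joints'].round(3),s['width'])
for r in spotter.masks_of("wrist","tile_mid"):
    cs=max(cv2.findContours(r['region'].astype(np.uint8),0,1)[0],key=cv2.contourArea)
    P=on_z("wrist",cs.reshape(-1,2),.009,s); print(round(r['score'],2),cv2.minAreaRect((P[:,:2]*1000).astype(np.float32)))
E
```

```text
time_s: 3.15
tool_pos: [0.4374, -0.2161, 0.1065]
tcp_rot: [0.699, -0.696, -0.113, 0.117]
wrist_force: [-0.3, 0.1, -0.8]
width: 0.822
[ 0.43743477 -0.21614767  0.10645523] [-0.621  0.053  1.996 -0.     1.1   -2.518] 0.8215624181815565
0.92 ((443.50225830078125, -214.25079345703125), (100.075927734375, 60.0330810546875), 20.284711837768555)
0.68 ((493.04608154296875, -353.8563232421875), (100.32925415039062, 64.91638946533203), 37.68587875366211)
0.63 ((548.316650390625, -204.53237915039062), (9.310075759887695, 22.212608337402344), 18.677095413208008)
0.44 ((525.8561401367188, -52.80022430419922), (6.494419574737549, 10.574069023132324), 68.12117767333984)
```

View pics/w1.png

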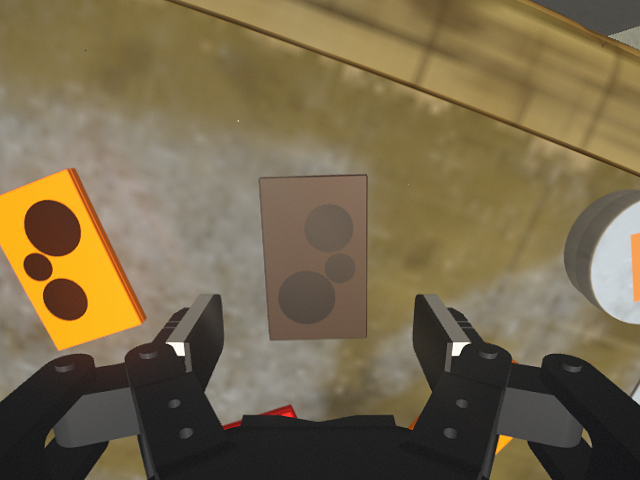

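```bash
python3 -m jog '[[[6,40,0,0,70],[6,60,0,0,70],[6,76,0,0,70],[6,80,0,0,70],[6,80,0,0,70]]]' 40
python3 - <<'E'
from h import *
s=env.observe(); im=cams.grab_frame("wrist"); cv2.imwrite('pics/w2.png',im[:,:,::-1])
print(s['tool_pos'],s['joints'].round(3),s['width'])
E
```

```text
time_s: 3.88
tool_pos: [0.4458, -0.214, 0.0312]
tcp_rot: [-0.697, 0.698, 0.116, -0.116]
wrist_force: [0.7, -0.9, 0.2]
width: 0.823
[ 0.4458185  -0.21403173  0.03121699] [-0.607  0.191  2.015  0.     0.934 -2.508] 0.8226292768869501
```

View pics/w2.png

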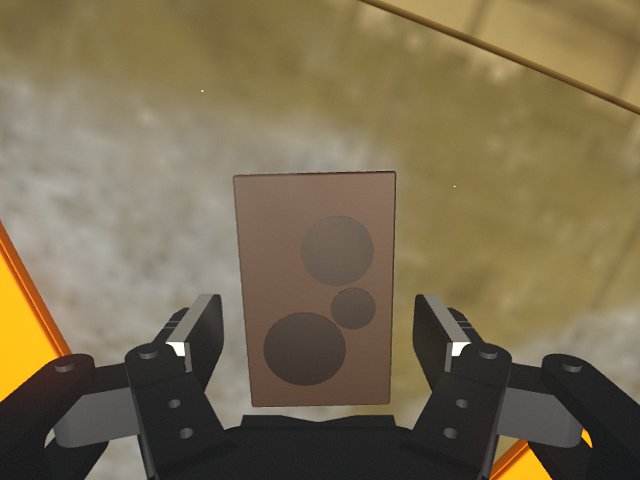

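Run:
```python
from h import *
s=env.observe(); M=Rq(s['tcp_rot'])
for x in(-.011,.011):
  for y in (.004,.010,.017): print(x,y,proj("wrist",s['tool_pos']+M@np.array([x,y,.035]),s).round())
for z in (.009,0):
  print(proj("wrist",[s['tool_pos'][0],s['tool_pos'][1],z],s))
```

```text
-0.011 0.004 [[417. 296.]]
-0.011 0.01 [[413. 289.]]
-0.011 0.017 [[409. 282.]]
0.011 0.004 [[413. 352.]]
0.011 0.01 [[409. 344.]]
0.011 0.017 [[405. 335.]]
[[315.99757066 303.42929051]]
[[316.11195201 294.44815984]]
```

```bash
python3 -m jog '[[[-2,8,0,0,70],[-2,14,0,0,70],[-2,14,0,0,70]]]' 40; python3 -m jog '[[[0,2,0,0,70],[0,4,0,0,70],[0,4,0,0,70]]]' 40;  python3 - <<'E'
from h import *
s=env.observe(); im=cams.grab_frame("wrist"); cv2.imwrite('pics/w3.png',im[:,:,::-1])
print(s['tool_pos'],s['joints'].round(3),s['width'])
E
```

```text
time_s: 4.3
tool_pos: [0.4428, -0.2142, 0.0156]
tcp_rot: [0.698, -0.697, -0.116, 0.116]
wrist_force: [-0.0, -0.4, 0.4]
width: 0.822
time_s: 4.68
tool_pos: [0.4433, -0.2145, 0.0122]
tcp_rot: [0.698, -0.697, -0.116, 0.116]
wrist_force: [-0.5, -0.1, -0.0]
width: 0.818
[ 0.44326705 -0.2144915   0.0121701 ] [-0.611  0.224  2.022 -0.     0.896 -2.511] 0.8184396217191006
```

View pics/w3.png

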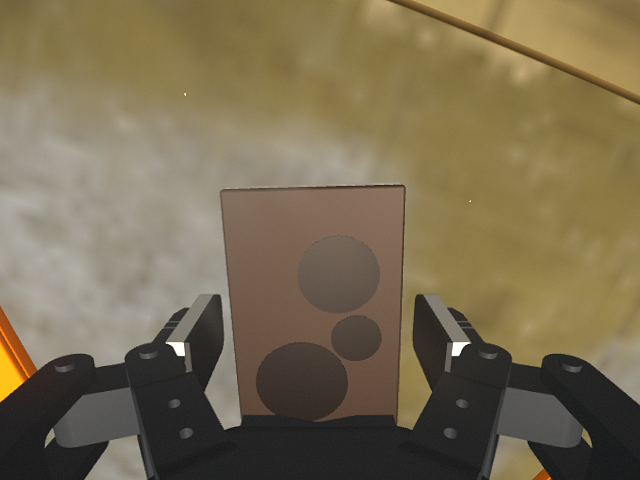

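```bash
python3 -m jog '[[[0,3,0,0,70],[0,3,0,0,50],[0,3,0,0,50],[0,3,0,0,50],[0,3,0,0,50]]]' 60;  python3 - <<'E'
from h import *
s=env.observe(); im=cams.grab_frame("wrist"); cv2.imwrite('pics/w4.png',im[:,:,::-1])
print(s['tool_pos'],s['joints'].round(3),s['width'])
E
```

```text
time_s: 5.35
tool_pos: [0.446, -0.2165, 0.0125]
tcp_rot: [-0.696, 0.699, 0.117, -0.115]
wrist_force: [-2.4, 0.8, 21.0]
width: 0.685
[ 0.44595671 -0.2164567   0.01248989] [-0.611  0.227  2.018 -0.     0.891 -2.511] 0.6851874259114896
```

View pics/w4.png

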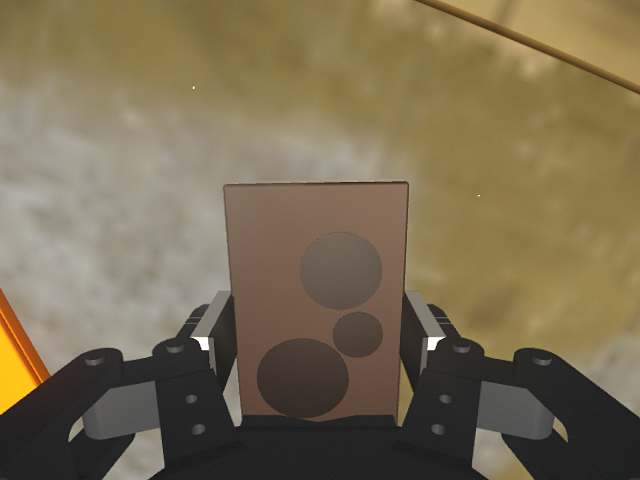

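```bash
python3 -m jog '[[[0,-20,0,0,50],[0,-60,0,0,50],[0,-120,0,0,50],[0,-180,0,0,50],[0,-240,0,0,50],[0,-260,0,0,50]]]' 60;  python3 - <<'E'
from h import *
s=env.observe(); im=cams.grab_frame("wrist"); cv2.imwrite('pics/w5.png',im[:,:,::-1])
print(s['tool_pos'],s['joints'].round(3),s['width'])
from scipy.optimize import least_squares
D=[([1.14592,.22123,1.52761,0,1.39473,-.1261],(.18373,.59678,.2472)),([.774,-.223,1.969,0,1.395,-1.132],(.25923,.36329,.24844)),
([-.621,.053,1.996,0,1.1,-2.518],(.43743,-.21615,.10646)),([-.607,.191,2.015,0,.934,-2.508],(.44582,-.21403,.03122)),([-.611,.224,2.022,0,.896,-2.511],(.44327,-.21449,.01217)),(s['joints'],s['tool_pos'])]
def m(p,q):
    r0,h,a,b,c,L=p;j=q
    r=r0+a*np.sin(j[1])+b*np.sin(j[1]+j[2])+c*np.cos(j[1]+j[2])+L*np.sin(j[1]+j[2]+j[4])
    z=h+a*np.cos(j[1])+b*np.cos(j[1]+j[2])-c*np.sin(j[1]+j[2])+L*np.cos(j[1]+j[2]+j[4])
    return r,z
def f(p):
    o=[]
    for q,t in D:
        r,z=m(p,q); o+= [r-np.sqrt(t[0]**2+t[1]**2-.0786**2), z-t[2]]
    return np.array(o+list((p-[0,.45,.45,.4,0,.25])*1e-3))
r=least_squares(f,[0,.45,.45,.4,0,.25]); print(r.x.round(4),f(r.x).round(4))
E
```

```text
time_s: 6.15
tool_pos: [0.4448, -0.2155, 0.274]
tcp_rot: [-0.696, 0.699, 0.118, -0.114]
wrist_force: [0.7, -0.6, -1.1]
width: 0.679
[ 0.44484018 -0.21553303  0.27402777] [-0.611 -0.12   1.832  0.     1.423 -2.511] 0.6792249872066376
[-1.000e-04  3.111e-01  4.117e-01  5.478e-01  5.250e-02  3.169e-01] [ 0.     -0.0001 -0.      0.0001  0.      0.0001  0.0001 -0.0001 -0.0001
  0.     -0.     -0.     -0.     -0.0001 -0.      0.0001  0.0001  0.0001]
```

View pics/w5.png

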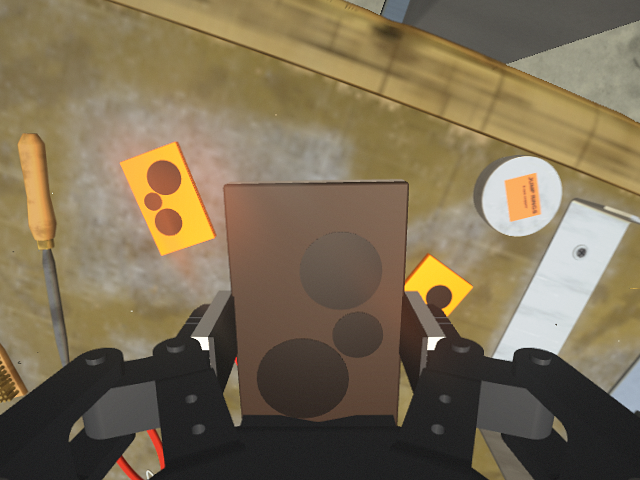

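```bash
cat > kin.py <<'E'
import numpy as np
from scipy.spatial.transform import Rotation as R
from scipy.optimize import least_squares
lo=np.array([-2.98,-.91,.09,-1.24,.2,-2.68]);hi=np.array([2.98,2.08,2.57,4.39,2.65,2.68])
LT=.25; A,B,C,D=.4117,.5478,.0525,.0786
def fk(q,L=None):
    L=L or LT; H=L-.0058
    r1=R.from_euler('z',q[0]);ra=r1*R.from_euler('y',q[1]);rb=ra*R.from_euler('y',q[2])
    r=rb*R.from_euler('z',q[3])*R.from_euler('y',q[4])*R.from_euler('z',q[5])
    p=np.array([0,0,H])+r1.apply([0,D,0])+ra.apply([0,0,A])+rb.apply([C,0,B])+r.apply([0,0,L])
    m=r.as_matrix(); return p,np.c_[-m[:,1],m[:,2],-m[:,0]]
def ik(p,M,q0,L=None):
    def f(q):
        P,N=fk(q,L); return np.r_[(P-p)*3,R.from_matrix(N.T@M).as_rotvec()]
    return least_squares(f,np.clip(q0,lo+1e-6,hi-1e-6),bounds=(lo,hi))
def tool(lean,sgn,yaw=-.16869):
    cx=np.array([np.cos(yaw),np.sin(yaw),0]);cy=np.array([-np.sin(yaw),np.cos(yaw),0])
    y=np.cos(lean)*np.array([0,0,-1])+np.sin(lean)*cy; z=sgn*cx
    return np.c_[np.cross(y,z),y,z]
E
python3 - <<'E'
from kin import *
from h import env,Rq
s=env.observe(); p,M=fk(s['joints']); print(p-s['tool_pos'],np.abs(M-Rq(s['tcp_rot'])).max())
yaw=-.16869; cy=np.array([-np.sin(yaw),np.cos(yaw),0]); c=np.array([.5155,.2874,0])
for L in(.2,.25,.3169):
  for sgn in(1,-1):
    for lean in (.52,.7,.87):
      best=None
      M=tool(lean,sgn); P=c-.02*cy+[0,0,.185]
      for k in range(12):
        rng=np.random.default_rng(k); r=ik(P,M,lo+rng.random(6)*(hi-lo),L)
        if r.cost<1e-8:
            m=np.minimum(r.x-lo,hi-r.x).min()
            if best is None or m>best[0]: best=(m,r.x.round(2))
      print(L,sgn,lean,best)
E
```

```text
[-3.98131368e-04  2.80042668e-04 -1.59570720e-05] 3.668940151690947e-16
0.2 1 0.52 (np.float64(0.6929223743429289), array([0.18, 0.06, 1.88, 0.56, 1.08, 0.11]))
0.2 1 0.7 (np.float64(0.6438566187423747), array([ 0.12,  0.06,  1.93,  0.78,  1.07, -0.06]))
0.2 1 0.87 (np.float64(0.6033152119968768), array([ 0.08,  0.07,  1.97,  0.98,  1.1 , -0.23]))
0.2 -1 0.52 None
0.2 -1 0.7 None
0.2 -1 0.87 None
0.25 1 0.52 (np.float64(0.6592043292034324), array([0.13, 0.04, 1.91, 0.56, 1.09, 0.06]))
0.25 1 0.7 (np.float64(0.6031243255604692), array([ 0.06,  0.04,  1.97,  0.78,  1.1 , -0.13]))
0.25 1 0.87 (np.float64(0.5588791011704486), array([ 0.  ,  0.06,  2.01,  0.98,  1.13, -0.3 ]))
0.25 -1 0.52 None
0.25 -1 0.7 None
0.25 -1 0.87 None
0.3169 1 0.52 (np.float64(0.618377636078741), array([ 0.07,  0.02,  1.95,  0.57,  1.11, -0.01]))
0.3169 1 0.7 (np.float64(0.5566584468702032), array([-0.03,  0.03,  2.01,  0.78,  1.13, -0.22]))
0.3169 1 0.87 (np.float64(0.5122554401617405), array([-0.11,  0.07,  2.06,  0.97,  1.18, -0.41]))
0.3169 -1 0.52 None
0.3169 -1 0.7 None
0.3169 -1 0.87 None
```

Tile gripped at 0.68 of full opening (about 58 mm) and lifted. Next I'll take it high, past the chute, and turn it so the jaw axis lies along the bar.

```bash
python3 -m jog '[[[14,-32,50,7,50],[29,-65,101,14,50],[43,-97,151,21,50],[57,-129,201,28,50],[71,-161,251,35,50],[86,-194,302,42,50],[100,-226,352,49,50],[80,-236,407,56,50],[61,-246,462,63,50],[41,-256,517,70,50],[21,-266,571,77,50],[2,-276,626,84,50],[-18,-286,681,91,50],[-38,-296,736,98,50],[-58,-306,791,105,50],[-77,-316,846,112,50],[-97,-326,901,119,50],[-97,-326,901,119,50]]]' 60;  python3 - <<'E'
from h import *
s=env.observe(); im=cams.grab_frame("wrist"); cv2.imwrite('pics/w6.png',im[:,:,::-1])
cv2.imwrite('pics/s6.png',cams.grab_frame("scene")[:,:,::-1])
print(s['tool_pos'],Rq(s['tcp_rot']).round(3),s['joints'].round(3),s['width'])
E
```

```text
time_s: 8.45
tool_pos: [0.0574, 0.6101, 0.5903]
tcp_rot: [-0.453, 0.457, -0.54, 0.543]
wrist_force: [0.1, 0.3, -1.4]
width: 0.681
[0.05740696 0.61014664 0.5902797 ] [[-0.172 -0.002  0.985]
 [-0.985 -0.006 -0.172]
 [ 0.007 -1.    -0.001]] [1.348e+00 2.350e-01 8.770e-01 1.000e-03 2.037e+00 1.521e+00] 0.6805710638990742
```

View pics/w6.png

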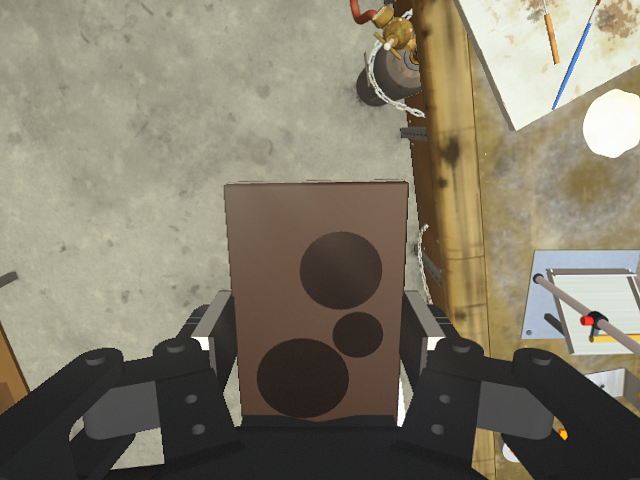

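View pics/s6.png

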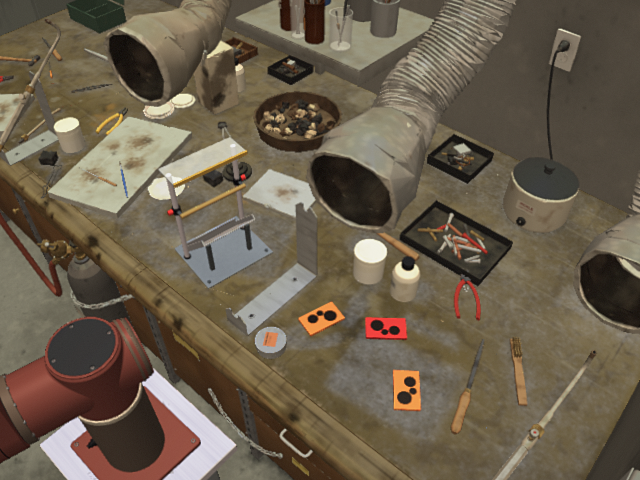

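```bash
python3 -m jog '[[[-60,0,-12,0,50],[-120,0,-24,0,50],[-180,0,-34,0,50],[-240,0,-34,0,50],[-300,0,-34,0,50]]]' 60;  python3 - <<'E'
from h import *
s=env.observe()
print(s['tool_pos'],Rq(s['tcp_rot']).round(3),s['joints'].round(3),s['width'])
E
```

```text
time_s: 9.18
tool_pos: [0.0683, 0.7975, 0.5427]
tcp_rot: [0.462, -0.445, 0.551, -0.533]
wrist_force: [1.0, 0.6, -1.8]
width: 0.682
[0.06832667 0.79752227 0.54269589] [[-0.177  0.003  0.984]
 [-0.984  0.036 -0.177]
 [-0.036 -0.999 -0.004]] [1.385 0.854 0.093 0.005 2.16  1.566] 0.6816207336132415
```

```bash
python3 -m jog '[[[60,0,0,0,50],[60,0,0,0,50]]]' 60;  python3 - <<'E'
from h import *
s=env.observe()
print(s['tool_pos'],Rq(s['tcp_rot']).round(3),s['joints'].round(3),s['width'])
E
```

```text
time_s: 9.43
tool_pos: [0.0574, 0.7369, 0.5436]
tcp_rot: [0.464, -0.443, 0.553, -0.532]
wrist_force: [-0.7, 0.1, 2.6]
width: 0.677
[0.05736964 0.7368802  0.54362568] [[-0.177  0.004  0.984]
 [-0.983  0.041 -0.177]
 [-0.041 -0.999 -0.004]] [1.385 0.526 0.591 0.004 1.984 1.565] 0.6771122615314094
```

```bash
python3 -m jog '[[[-60,0,0,0,50],[-1000,0,0,0,50],[-1000,0,0,0,50]]]' 60;  python3 - <<'E'
from h import *
s=env.observe()
print(s['tool_pos'],Rq(s['tcp_rot']).round(3),s['joints'].round(3),s['width'])
E
```

```text
time_s: 9.8
tool_pos: [0.0798, 0.8311, 0.5093]
tcp_rot: [0.472, -0.435, 0.561, -0.524]
wrist_force: [0.7, 1.5, -2.5]
width: 0.679
[0.07980159 0.83105255 0.50929532] [[-0.177  0.006  0.984]
 [-0.982  0.073 -0.177]
 [-0.073 -0.997 -0.007]] [1.378 0.895 0.095 0.009 2.078 1.56 ] 0.6789404221642259
```

```bash
python3 -m jog '[[[-1000,-700,0,0,50],[-1000,-700,0,0,50],[-1000,-700,0,0,50],[-1000,-700,0,0,50]]]' 60;  python3 - <<'E'
from h import *
s=env.observe()
print(s['tool_pos'],Rq(s['tcp_rot']).round(3),s['joints'].round(3),s['width'])
E
```

```text
time_s: 10.3
tool_pos: [0.0917, 0.8272, 0.5434]
tcp_rot: [0.486, -0.42, 0.574, -0.508]
wrist_force: [-0.1, 0.6, -2.1]
width: 0.679
[0.09173728 0.82720155 0.54341168] [[-0.175  0.013  0.985]
 [-0.976  0.131 -0.175]
 [-0.131 -0.991 -0.01 ]] [1.36  0.859 0.088 0.016 2.064 1.546] 0.6788354965327937
```

```bash
python3 -m jog '[[[-1000,-500,-30,0,50],[-1000,-500,-30,0,50],[-1000,-500,-30,0,50],[-1000,-500,-30,0,50],[-1000,-500,-30,0,50],[-1000,-500,-30,0,50],[-1000,-500,-30,0,50],[-1000,-500,-30,0,50],[-1000,-500,-30,0,50],[-1000,-500,-30,0,50]]]' 60;  python3 - <<'E'
from h import *
s=env.observe()
print(s['tool_pos'],Rq(s['tcp_rot']).round(3),s['joints'].round(3),s['width'])
E
```

```text
time_s: 11.55
tool_pos: [0.1054, 0.842, 0.5428]
tcp_rot: [0.497, -0.407, 0.584, -0.496]
wrist_force: [-0.1, 0.8, -0.9]
width: 0.681
[0.1054159  0.84195936 0.54278124] [[-0.174  0.018  0.985]
 [-0.969  0.176 -0.175]
 [-0.176 -0.984 -0.013]] [1.345 0.862 0.089 0.024 2.014 1.534] 0.6814576740484556
```

```bash
for i in 1; do python3 -m jog '[[[-1000,-500,-30,0,50]]]' | grep time; python3 -m jog '[[[-1000,-500,-30,0,50]]]' >/dev/null; python3 -m jog '[[[-1000,-500,-30,0,50]]]' >/dev/null; python3 -m jog '[[[-1000,-500,-30,0,50]]]' |grep tcp;done;  python3 - <<'E'
from h import *
s=env.observe()
print(s['time_s'],s['tool_pos'],Rq(s['tcp_rot']).round(3),s['joints'].round(3),s['width'])
E
```

```text
time_s: 11.68
tcp_rot: [0.535, -0.359, 0.618, -0.45]
12.05 [0.11365215 0.86962861 0.58870389] [[-0.169  0.039  0.985]
 [-0.926  0.337 -0.173]
 [-0.339 -0.941 -0.021]] [1.337 0.82  0.089 0.042 1.888 1.534] 0.6807942650758911
```

```bash
python3 -m jog '[[[-1000,-400,0,0,50]]]' >/dev/null; python3 -m jog '[[[-1000,-400,0,0,50]]]' >/dev/null; python3 -m jog '[[[-1000,-400,0,0,50]]]' >/dev/null; python3 -m jog '[[[-1000,-400,0,0,50]]]' >/dev/null;python3 -m jog '[[[-1000,-300,0,0,50]]]' >/dev/null; python3 -m jog '[[[-1000,-300,0,0,50]]]'|grep force;  python3 - <<'E'
from h import *
s=env.observe()
print(s['time_s'],s['tool_pos'],Rq(s['tcp_rot']).round(3),s['joints'].round(3),s['width'])
E
```

```text
wrist_force: [0.1, 0.2, -1.2]
12.8 [0.13242184 0.90015511 0.67232546] [[-0.156  0.071  0.985]
 [-0.812  0.558 -0.168]
 [-0.562 -0.827 -0.03 ]] [1.312 0.757 0.089 0.075 1.702 1.523] 0.6802643163233585
```

```bash
python3 -m jog '[[[-1000,-300,0,0,50]]]' >/dev/null; python3 -m jog '[[[-1000,-300,0,0,50]]]'|grep force;  python3 - <<'E'
from h import *
s=env.observe(); p,M=__import__('kin').fk(s['joints'])
for L in (.2,.25,.3):
    p,M=__import__('kin').fk(s['joints'],L); print(L,p-s['tool_pos'],np.abs(M-Rq(s['tcp_rot'])).max())
im=cams.grab_frame("wrist"); cv2.imwrite('pics/w7.png',im[:,:,::-1])
print(s['time_s'],s['tool_pos'],Rq(s['tcp_rot']).round(3),s['joints'].round(3),s['width'])
E
```

```text
wrist_force: [-0.2, -0.5, -1.1]
0.2 [-0.00938758 -0.07282681 -0.02603702] 2.220446049250313e-16
0.25 [-0.00534891 -0.04159177 -0.01487079] 2.220446049250313e-16
0.3 [-0.00131023 -0.01035674 -0.00370457] 2.220446049250313e-16
13.05 [0.13713244 0.90430925 0.70697838] [[-0.149  0.081  0.985]
 [-0.763  0.625 -0.167]
 [-0.629 -0.777 -0.032]] [1.304 0.73  0.089 0.087 1.645 1.52 ] 0.6822134684603275
```

View pics/w7.png

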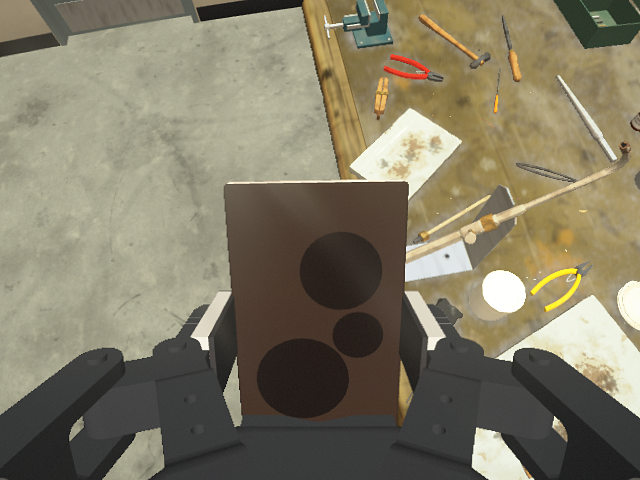

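```bash
cat > plan.py <<'E'
from h import *
import kin; kin.LT=.3167
ch=np.load('chute.npy'); cyaw=ch[2]
CX=np.array([np.cos(cyaw),np.sin(cyaw),0]);CY=np.array([-np.sin(cyaw),np.cos(cyaw),0]);CO=np.array([ch[0],ch[1],0])
OFF=np.array([-.0016,.008,0.])  # tile centre in tool frame
def tochute(p): d=p-CO; return np.array([d@CX,d@CY,d[2]])
def report(s):
    M=Rq(s['tcp_rot']); t=s['tool_pos']+M@OFF
    print('t',s['time_s'],'tcp',s['tool_pos'].round(4),'tile in chute mm',(tochute(t)*1000).round(1),'lean',np.degrees(np.arctan2(M[:,1]@CY,-M[2,1])).round(1),'ztilt',np.degrees(np.arcsin(M[2,2])).round(1),'zaz-ch',np.degrees(np.arctan2(M[1,2],M[0,2])-cyaw).round(1),'F',s['wrist_force'].round(1),'w',round(s['width'],3))
def need(s,tgt):  # tile target in chute (m) -> tool shift mm
    M=Rq(s['tcp_rot']); P=CO+CX*tgt[0]+CY*tgt[1]+[0,0,tgt[2]]
    return (M.T@(P-M@OFF-s['tool_pos'])*1000).round(1)
E
python3 - <<'E'
from plan import *
s=env.observe(); report(s); M=Rq(s['tcp_rot'])
# check tile offset in wrist picture: top-face corners
for sx in(-1,):
  for sz in(-1,1):
    print('pred corner',proj("wrist",s['tool_pos']+M@(OFF+[sx*.05,-.0045,sz*.03]),s).round(1))
zb=.184; lean=np.arctan2(M[:,1]@CY,-M[2,1]); S,Cc=np.sin(lean),np.cos(lean)
y=-.018; sl=(0-y-.0105*S)/Cc; z=zb-S*sl+.0105*Cc
C=np.array([0,y,z]); print('contact pose C',C,'s',sl)
n=np.array([0,S,-Cc])
q=s['joints']
for nm,t in (('W1',np.array([-.05,-.12,.55])),('A',C-.17*n),('B',C-.02*n),('C',C)):
    P=CO+CX*t[0]+CY*t[1]+[0,0,t[2]]; r=kin.ik(P-M@OFF,M,q); q=r.x
    print(nm,t.round(4),need(s,t),r.cost<1e-6,q.round(3))
E
```

```text
t 13.1 tcp [0.1373 0.9035 0.7104] tile in chute mm [-476.4  550.2  705.3] lean 39.3 ztilt -1.8 zaz-ch 0.0 F [-0.1 -0.3  1.6] w 0.678
pred corner [[224.7 178.6]]
pred corner [[413.6 178.6]]
contact pose C [ 0.         -0.018       0.18282535] s 0.01466730389373028
W1 [-0.05 -0.12  0.55] [ 608.7 -315.1  430.5] True [-0.255 -0.318  1.614  0.716  1.861  0.132]
A [ 0.     -0.1257  0.3143] [ 761.4 -137.7  487.8] True [-0.258 -0.161  1.918  0.682  1.507 -0.167]
B [ 0.     -0.0307  0.1983] [761.3  12.2 491.5] True [-0.056  0.007  1.99   0.746  1.2   -0.178]
C [ 0.     -0.018   0.1828] [761.3  32.2 492. ] True [-0.029  0.037  1.992  0.759  1.16  -0.183]
```

```bash
sed -i 's/\[-.0016,.008,0.\]/[-.0012,.010,0.]/' plan.py; python3 -m jog '[[[43,-22,31,0,50],[87,-45,61,0,50],[130,-67,92,0,50],[174,-90,123,0,50],[217,-112,154,0,50],[261,-135,184,0,50],[304,-157,215,0,50],[348,-180,246,0,50],[391,-202,277,0,50],[435,-225,307,-0.5,50],[478,-247,338,-1,50],[522,-270,369,-1.5,50],[565,-292,400,-1.5,50],[609,-315,430,-1.5,50],[609,-315,430,-1.5,50],[609,-315,430,-1.5,50]]]' 60;  python3 - <<'E'
from plan import *
s=env.observe(); report(s); print(s['joints'].round(3))
M=Rq(s['tcp_rot']);lean=np.arctan2(M[:,1]@CY,-M[2,1]); S,Cc=np.sin(lean),np.cos(lean);zb=.184
y=-.018; sl=(0-y-.0105*S)/Cc; z=zb-S*sl+.0105*Cc
C=np.array([0,y,z]);n=np.array([0,S,-Cc]); print(C,sl)
for k in(.17,.12,.07,.03,0): print(k,need(s,C-k*n))
cv2.imwrite('pics/s8.png',cams.grab_frame("scene")[:,:,::-1])
cv2.imwrite('pics/w8.png',cams.grab_frame("wrist")[:,:,::-1])
E
```

```text
time_s: 15.1
tool_pos: [0.4444, 0.1708, 0.5561]
tcp_rot: [0.609, -0.259, 0.663, -0.349]
wrist_force: [-1.0, -0.3, -1.4]
width: 0.678
t 15.1 tcp [0.4444 0.1708 0.5561] tile in chute mm [ -50.8 -119.7  549.1] lean 38.9 ztilt -0.8 zaz-ch 1.2 F [-1.  -0.3 -1.4] w 0.678
[-0.252 -0.319  1.61   0.709  1.863  0.109]
[ 0.         -0.018       0.18296749] 0.014656605302266881
0.17 [151.2 177.6  53.9]
0.12 [151.2 227.5  55.1]
0.07 [151.2 277.5  56.3]
0.03 [151.2 317.5  57.3]
0 [151.2 347.5  58. ]
```

View pics/s8.png

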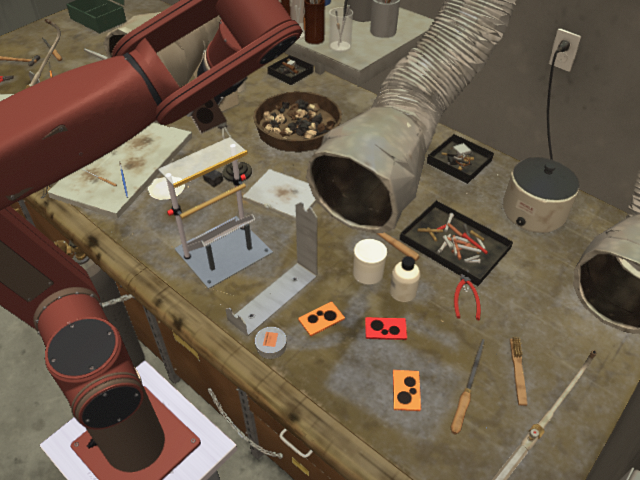

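View pics/w8.png

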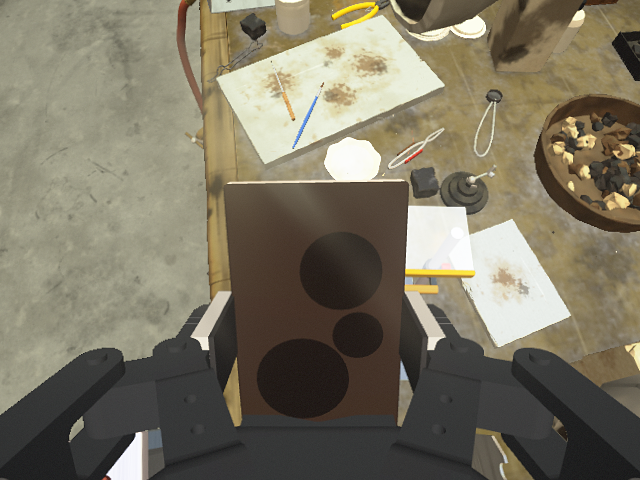

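```bash
python3 -m jog '[[[38,44,13,0,50],[76,89,27,0,50],[113,133,41,0,50],[151,178,54,0,50],[151,205,55,0,50],[151,228,55,0,50],[151,228,55,0,50],[151,228,55,0,50]]]' 60;  python3 - <<'E'
from plan import *
s=env.observe(); report(s); print(s['joints'].round(3))
for k in ("wrist","top"): cv2.imwrite(f'pics/{k}9.png',cams.grab_frame(k)[:,:,::-1])
M=Rq(s['tcp_rot'])
print('rail ends pred',[proj("wrist",CO+CX*x+CY*-.021+[0,0,.294],s).round(1) for x in(-.103,.103)],'bar pred .190',[proj("wrist",CO+CX*x+[0,0,.184],s).round(1) for x in(-.088,.088)])
E
```

```text
time_s: 16.2
tool_pos: [0.4986, 0.1893, 0.284]
tcp_rot: [0.61, -0.259, 0.663, -0.348]
wrist_force: [1.0, -1.1, -0.4]
width: 0.679
t 16.2 tcp [0.4986 0.1893 0.284 ] tile in chute mm [ -0.4 -92.4 276.9] lean 38.9 ztilt -0.7 zaz-ch 1.3 F [ 1.  -1.1 -0.4] w 0.679
[-0.184 -0.123  1.949  0.689  1.407 -0.183]
rail ends pred [array([[ 73.7, 127.1]]), array([[579.5, 132.7]])] bar pred .190 [array([[193.8, 208. ]]), array([[456.1, 211.9]])]
```

View pics/wrist9.png

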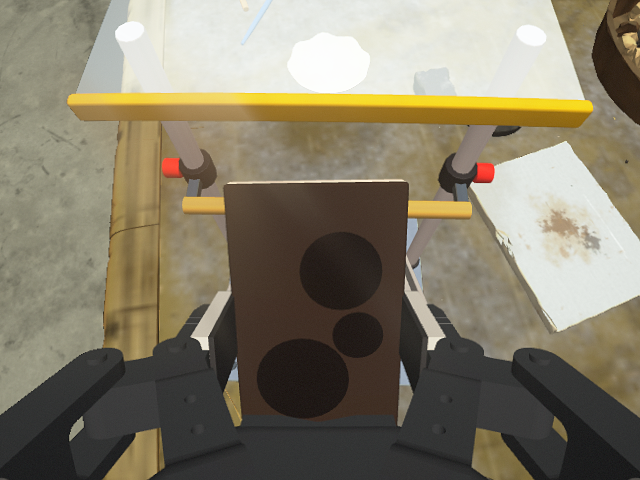

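View pics/top9.png

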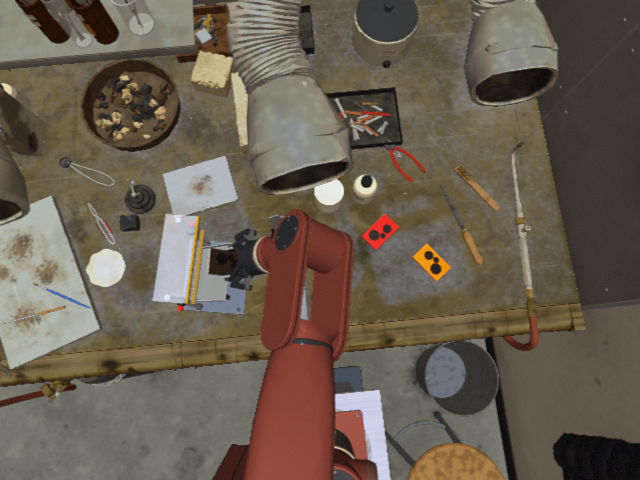

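```bash
python3 -m jog '[[[0,30,0,0,50],[0,60,0,0,50],[0,85,0,0,50],[0,95,0,0,50],[0,95,0,0,50],[0,95,0,0,50]]]' 60;  python3 - <<'E'
from plan import *
s=env.observe(); report(s)
for k in ("wrist","scene"): cv2.imwrite(f'pics/{k}10.png',cams.grab_frame(k)[:,:,::-1])
s=env.observe(); report(s)
im=cv2.imread('pics/scene10.png'); cv2.imwrite('pics/s10c.png',cv2.resize(im[130:290,140:300],(600,600),interpolation=cv2.INTER_CUBIC))
E
```

```text
time_s: 17.05
tool_pos: [0.5069, 0.2474, 0.2098]
tcp_rot: [0.61, -0.259, 0.663, -0.349]
wrist_force: [-0.2, -0.1, -1.3]
width: 0.679
t 17.05 tcp [0.5069 0.2474 0.2098] tile in chute mm [ -2.  -33.7 202.8] lean 38.9 ztilt -0.8 zaz-ch 1.2 F [-0.2 -0.1 -1.3] w 0.679
t 17.15 tcp [0.5068 0.2473 0.2097] tile in chute mm [ -2.  -33.8 202.7] lean 38.9 ztilt -0.8 zaz-ch 1.2 F [ 0.7 -0.3 -1.4] w 0.681
```

View pics/wrist10.png

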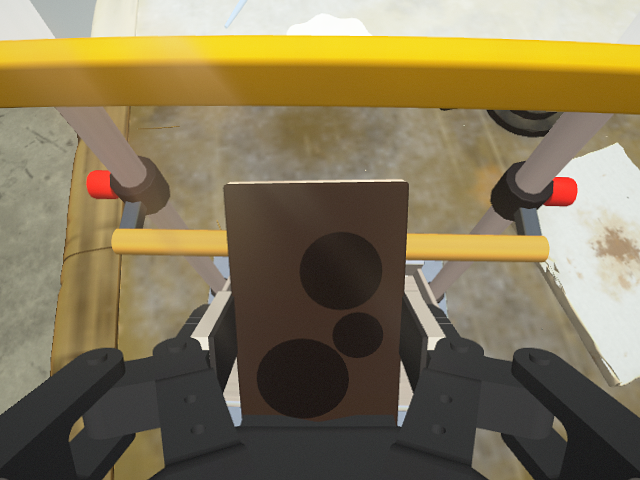

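View pics/s10c.png

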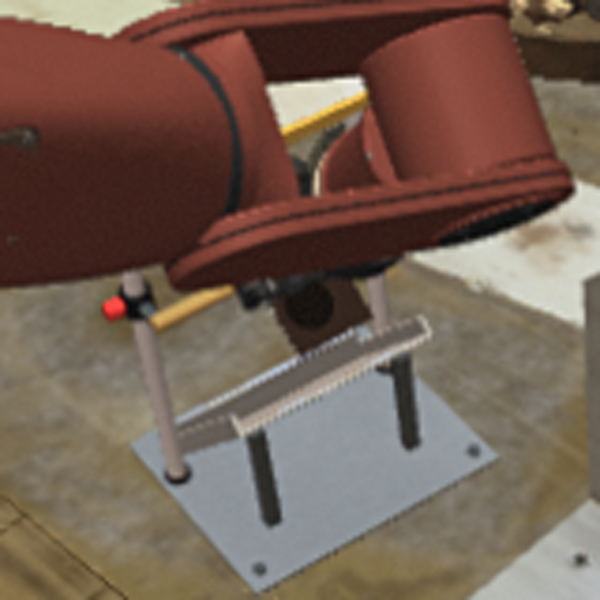

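```bash
python3 -m jog '[[[-4,10,0,0,50],[-4,16,0,0,50],[-4,18,0,0,50],[-4,18,0,0,50]]]' 60;  python3 -c "
from plan import *
report(env.observe())"
python3 -m jog '[[[0,1,0,0,50],[0,2,0,0,50],[0,2,0,0,50]]]'|grep force;python3 -c "
from plan import *
report(env.observe())"
```

```text
time_s: 17.65
tool_pos: [0.5078, 0.2623, 0.1968]
tcp_rot: [0.609, -0.259, 0.664, -0.348]
wrist_force: [0.8, 1.0, -1.5]
width: 0.682
t 17.65 tcp [0.5078 0.2623 0.1968] tile in chute mm [ -3.7 -18.8 189.8] lean 38.9 ztilt -0.9 zaz-ch 1.3 F [ 0.8  1.  -1.5] w 0.682
wrist_force: [0.8, 0.3, -1.2]
t 18.025 tcp [0.5082 0.2634 0.1956] tile in chute mm [ -3.4 -17.7 188.6] lean 38.9 ztilt -0.9 zaz-ch 1.2 F [ 0.8  0.3 -1.2] w 0.678
```

```bash
python3 -m jog '[[[0,1,0,0,50],[0,1,0,0,50]]]'|grep -E 'force|pos'; python3 -m jog '[[[0,1,0,0,50],[0,1,0,0,50]]]'|grep -E 'force|pos'; python3 -m jog '[[[0,1,0,0,50],[0,1,0,0,50]]]'|grep -E 'force|pos'
```

```text
tool_pos: [0.5082, 0.264, 0.1948]
wrist_force: [0.0, 0.1, -0.9]
tool_pos: [0.5083, 0.2647, 0.194]
wrist_force: [-0.1, 0.2, -1.7]
tool_pos: [0.5084, 0.2653, 0.1932]
wrist_force: [-1.1, 0.3, -0.6]
```

```bash
python3 -m jog '[[[0,1,0,0,50],[0,1,0,0,50]]]'|grep -E 'force|pos'; python3 -m jog '[[[0,1,0,0,50],[0,1,0,0,50]]]'|grep -E 'force|pos'
```

```text
tool_pos: [0.5085, 0.2659, 0.1924]
wrist_force: [0.6, 0.6, -1.0]
tool_pos: [0.5085, 0.2665, 0.1916]
wrist_force: [0.2, -0.4, -0.9]
```

```bash
python3 -m jog '[[[0,1,0,0,50],[0,1,0,0,50]]]'|grep -E 'force|pos'
```

```text
tool_pos: [0.5086, 0.2672, 0.1908]
wrist_force: [0.1, -0.2, -1.0]
```

```bash
python3 -m jog '[[[0,1,0,0,50],[0,1,0,0,50]]]'|grep -E 'force|pos';python3 - <<'E'
from plan import *
report(env.observe())
cv2.imwrite('pics/wrist11.png',cams.grab_frame("wrist")[:,:,::-1])
E
```

```text
tool_pos: [0.5087, 0.2678, 0.1901]
wrist_force: [0.4, -2.2, -1.0]
t 19.775 tcp [0.5087 0.2678 0.1901] tile in chute mm [ -3.7 -13.3 183. ] lean 38.9 ztilt -0.9 zaz-ch 1.2 F [ 0.4 -2.2 -1. ] w 0.68
```

View pics/wrist11.png

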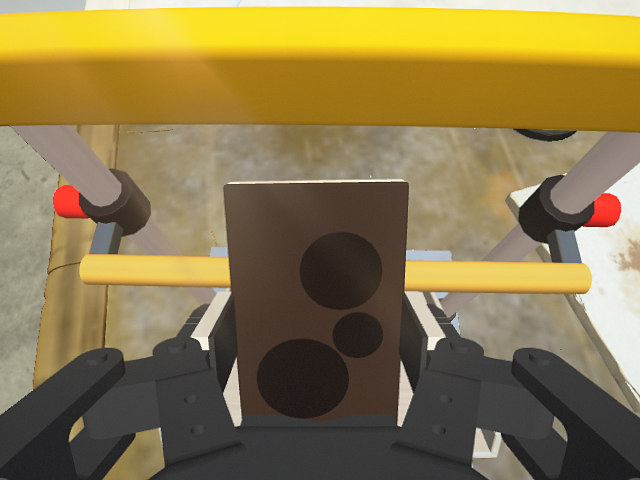

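```bash
python3 -m jog '[[[0,1,0,0,50],[0,1,0,0,50]]]'|grep -E 'force|pos'
```

```text
tool_pos: [0.5089, 0.2683, 0.1895]
wrist_force: [-1.3, -1.1, 0.5]
```

```bash
python3 -m jog '[[[0,1,0,0,50],[0,1,0,0,50]]]'|grep -E 'force|pos'
```

```text
tool_pos: [0.5092, 0.2685, 0.1893]
wrist_force: [-4.4, -6.6, 6.5]
```

```bash
python3 -m jog '[[[0,1,0,0,50],[0,1,0,0,50]]]'|grep -E 'force|pos'
```

```text
tool_pos: [0.5094, 0.2687, 0.1892]
wrist_force: [-7.9, -14.0, 10.3]
```

```bash
python3 -m jog '[[[0,-1,0,0,50],[0,-1,0,0,50]]]'|grep -E 'force|pos'
python3 - <<'E'
from plan import *
report(env.observe())
cv2.imwrite('pics/wrist12.png',cams.grab_frame("wrist")[:,:,::-1])
E
```

```text
tool_pos: [0.5094, 0.2686, 0.1894]
wrist_force: [-3.5, -5.9, 5.6]
t 20.825 tcp [0.5094 0.2686 0.1894] tile in chute mm [ -3.1 -12.4 182.4] lean 38.9 ztilt -0.8 zaz-ch 1.2 F [-3.5 -5.9  5.6] w 0.679
```

View pics/wrist12.png

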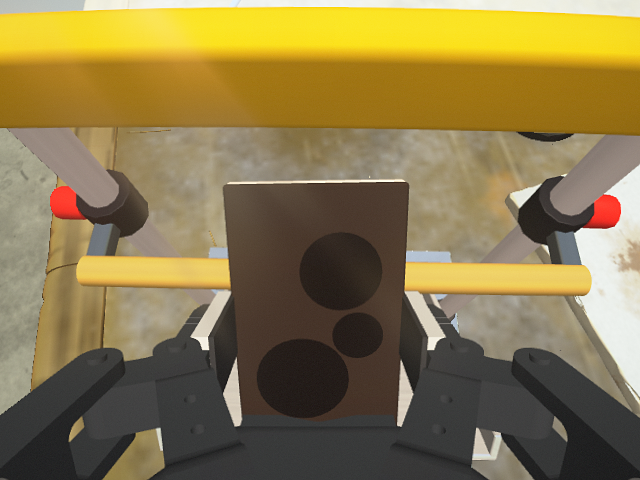

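The tile is resting on the bar with about 9 N of contact force, still held, and its centre is about 12–17 mm beyond the bar. Letting go now.

```bash
python3 -m jog '[[[0,-1,0,0,85],[0,-1,0,0,85],[0,-1,0,0,85],[0,-1,0,0,85],[0,-1,0,0,85],[0,-1,0,0,85],[0,-1,0,0,85],[0,-1,0,0,85]]]'
python3 - <<'E'
from plan import *
report(env.observe())
for k in ("wrist","scene","top"): cv2.imwrite(f'pics/{k}13.png',cams.grab_frame(k)[:,:,::-1])
im=cv2.imread('pics/scene13.png'); cv2.imwrite('pics/s13c.png',cv2.resize(im[130:290,140:300],(600,600),interpolation=cv2.INTER_CUBIC))
E
```

```text
time_s: 21.88
tool_pos: [0.5088, 0.2684, 0.1894]
tcp_rot: [0.609, -0.259, 0.664, -0.348]
wrist_force: [-0.3, -0.3, 0.8]
width: 0.996
t 21.875 tcp [0.5088 0.2684 0.1894] tile in chute mm [ -3.6 -12.7 182.3] lean 38.9 ztilt -0.9 zaz-ch 1.2 F [-0.3 -0.3  0.8] w 0.996
```

View pics/wrist13.png

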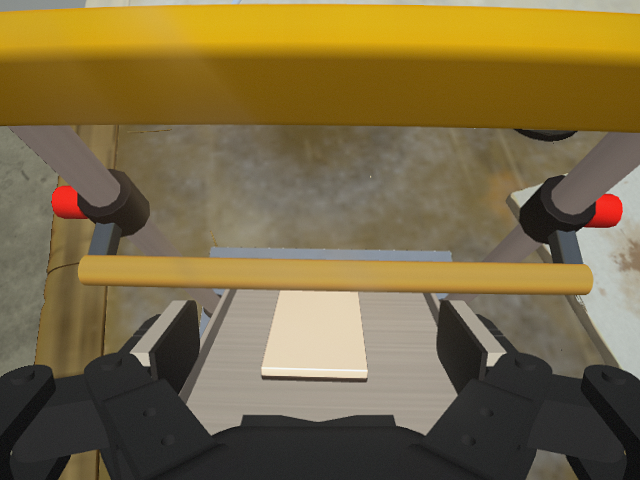

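View pics/s13c.png

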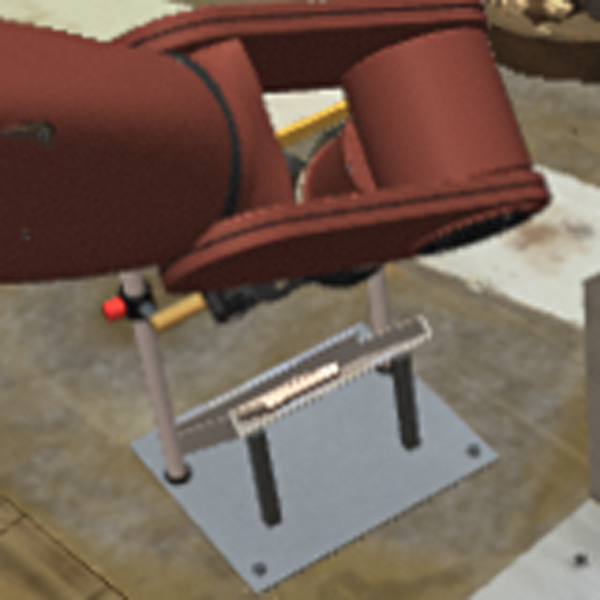

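```bash
python3 -m jog '[[[0,-30,0,0,85],[0,-70,0,0,85],[0,-110,0,0,85],[0,-150,0,0,85],[0,-170,0,0,85],[0,-170,0,0,85]]]'
python3 - <<'E'
from plan import *
s=env.observe(); report(s)
a=cams.grab_frame("wrist"); cv2.imwrite('pics/wrist14.png',a[:,:,::-1])
for k in ("scene","top"): cv2.imwrite(f'pics/{k}14.png',cams.grab_frame(k)[:,:,::-1])
b=cams.grab_frame("wrist"); print('diff',np.abs(a.astype(int)-b).max())
# predicted outline of tile with tail on stop: ramp line z=57-y ; centre candidates
t=np.array([0,1,-1])/2**.5; nn=np.array([0,1,1])/2**.5
for y in (-.01,0.0,.006,.012):
    c=np.array([0,y,.057-y])+nn*.009
    P=[c+CXs*np.array([.03,0,0])+e*.05*t for CXs in(-1,1) for e in(-1,1)]
    P=[CO+CX*p[0]+CY*p[1]+[0,0,p[2]] for p in P]
    print(y,proj("wrist",P,s).round(0).tolist())
for l in("flux","bottle","tin"): print(l,[(round(r['score'],2),(np.array(r['centre'])*[640,480]).round(1)) for n in("scene",) for r in spotter.tip_of(n,l)[:1]])
E
```

```text
time_s: 22.78
tool_pos: [0.496, 0.1617, 0.3231]
tcp_rot: [0.61, -0.258, 0.663, -0.349]
wrist_force: [0.5, 0.1, -0.7]
width: 0.995
t 22.775 tcp [0.496  0.1617 0.3231] tile in chute mm [   1.7 -120.   316. ] lean 38.9 ztilt -0.7 zaz-ch 1.1 F [ 0.5  0.1 -0.7] w 0.995
diff 213
-0.01 [[288.0, 279.0], [296.0, 239.0], [354.0, 280.0], [348.0, 240.0]]
0.0 [[290.0, 272.0], [297.0, 235.0], [353.0, 273.0], [348.0, 235.0]]
0.006 [[290.0, 268.0], [298.0, 232.0], [352.0, 269.0], [348.0, 233.0]]
0.012 [[291.0, 264.0], [298.0, 230.0], [352.0, 265.0], [347.0, 230.0]]
flux [(0.81, array([367.6, 271.9]))]
bottle [(0.81, array([400.3, 291.7]))]
tin [(0.95, array([271.1, 346.8]))]
```

View pics/wrist14.png

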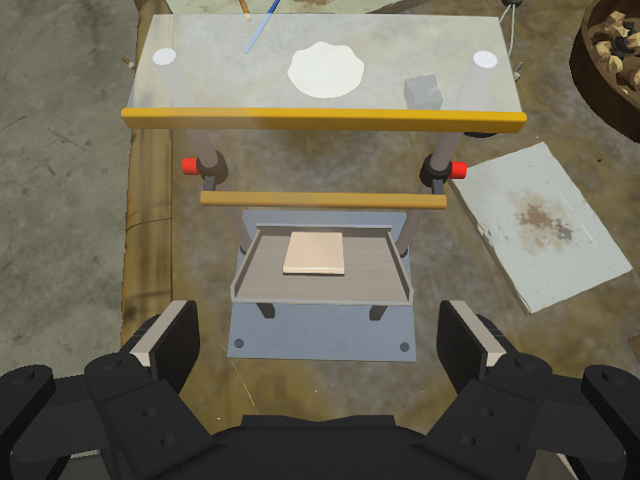

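View pics/scene14.png

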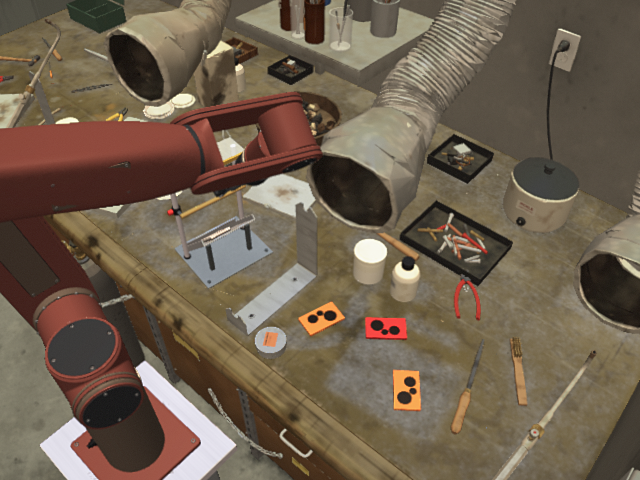

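Run:
```python
from plan import *
a=cams.grab_frame("wrist"); s=env.observe()
for i in range(4): b=cams.grab_frame("wrist")
s2=env.observe(); print(s['tool_pos']-s2['tool_pos'],s2['qd'].round(4),s2['time_s'])
f=lambda im: cv2.cvtColor(im,cv2.COLOR_RGB2GRAY)[225:280,280:350].astype(np.float32)
print('shift of tile crop px',cv2.phaseCorrelate(f(a),f(b)))
for t in(225,):
  r=on_z("wrist",[(291.5,252),(343,252)],.0,s)
```

```text
[-0.00027366  0.00031859 -0.00056568] [-0.0009 -0.0026 -0.0015  0.0013 -0.0009 -0.0019] 23.375
shift of tile crop px ((-0.24009121031432556, -0.18291544280180005), 0.8555633527261239)
```

View pics/top14.png

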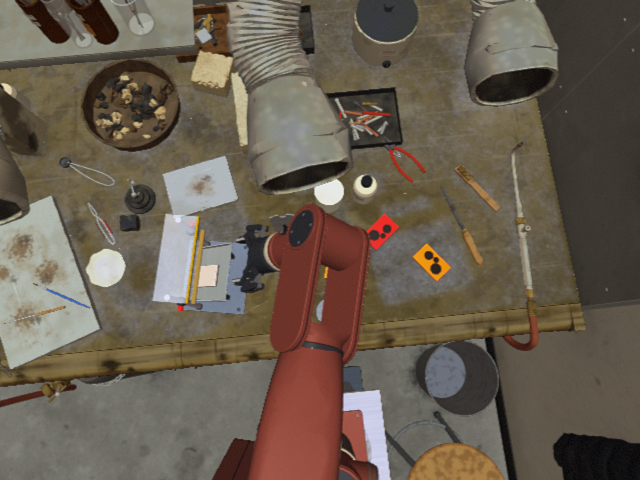

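```bash
python3 -c "
from bench import sign_off
print(sign_off())"
```

```text
the job is handed in; nothing more can be done
None
```

The tile turned over in the chute and now lies clean side up on the ramp, and I handed the job in at about 23.4 s of the 48 s allowed. No verdict came back.

**What I did:**
- **Pickup:** I gripped the dark brown tile across its 60 mm side and carried it high past the chute.
- **Lean:** The moves cannot tilt the tool directly. I got the 39° lean by pushing repeatedly against the arm's reach limit to the robot's left, where each push left a little lean behind.
- **Lowering:** I brought the tile in slanting under the guard and lowered it in 1 mm steps until I felt the bar. The contact force peaked at about 19 N and I eased it to about 9 N.
- **Release:** I opened the fingers with the tile's centre 12–17 mm beyond the bar, then drew the gripper back along the same slant.

**Last checks:**
- **Tile:** The wrist picture shows it white side up, square on the ramp. Its outline matches a flat tile centred at about y = 0 to +6 mm and x = -5 mm in the chute's frame. It did not move between pictures beyond slight camera drift.
- **Bystanders:** The jar, bottle and tin are where they were, to within the few pixels the network scatters by.
- **Robot:** Wrist force was near zero and the arm stood clear of everything in the pictures.

**What was uncertain or disagreed:**
- **Joint 3 limit:** While I was building up the lean, joint 3 read 0.088–0.089 rad. That is just under the stated (rounded) limit of 0.09, so it may count as passing the joint's range.
- **Tile position at release:** The calibration put the tile's centre 12 mm beyond the bar and the wrist picture put it at 17 mm. Both are within the 5–25 mm allowed.
- **Picking up:** The fingertips pressed on the bench with about 21 N as they closed on the tile.

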